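Shut the tape measure away in the dust-proof box

TASK

Grinding is about to start, so shut the yellow tape measure away from the dust: set it down upright on the floor of the green box's open compartment, draw the red-knobbed bolt that holds the cover open out of the cover's way, and slide the cover with the black handle fully home over the compartment. Leave the other things on the bench where they are.

Things in the scene. Friction and masses are not known exactly. Their poses are not given: they have to be found in the camera images.
- tape_center (a point): Centre (half-way up) of the case of the tape measure: yellow and black pocket tape, loose, about 0.27 kg, standing upright on the bench to the left. Case 40 mm thick along its own x (two flat faces: grasp across them), 70 mm long along y, 66 mm tall along z (up), base 33 mm below this point. With the metal end hook it reaches at most 52 mm from this point along y.
- storage_box: Green sheet-metal box with aluminium guide rails, screwed to the bench. Origin: on the bench top under the middle of its compartment. x points along the rails away from the robot (turned 7 to 23 degrees to the left), y to the left, z up. The rails lie 68 mm either side, their tops 90 mm above the bench, and run on to x = +190 mm, where the open cover is parked on a tray.
- compartment (a point): Middle of the compartment's floor, 6 mm above the bench; axes as the box's. Inside 118 mm along x, 112 mm along y, walls 5 mm; the cover's underside is 72 mm above the floor, clear of the upright tape measure. With the cover parked the mouth is open from x = -59 to at least +50 mm; the bolt's tongue sticks 12 mm into it at the -y edge, from x = 26 to 46 mm.
- cover (a joint): Sliding cover of the box, aluminium plate 128 x 118 x 5 mm. Value in m along the box's x: 0 = fully shut at its end stop, 0.122 = fully open; starts at 0.114 to 0.121. It shuts towards the robot (box -x). Friction about 1.5 N, no spring: stays where it is left. While the bolt is in, it stops at about 0.110.
- cover_handle (a point): Grip point of the black handle on the cover: an upright block 16 mm thick along the box's x (grasp across this), 60 mm long along its y, reaching 10 mm above this point and 31 mm below it, down to the plate's top face. The point is 114 mm above the bench, moves with the cover and lies 15 mm to the box's -x of the cover's middle. Axes as the box's.
- bolt (a joint): Hold-open bolt on the right-hand (-y) side of the box. Value in m: 0 = in (tongue blocks the cover), 0.022 = fully drawn out to the right (box -y). The cover passes once it is drawn by more than 0.013. Friction about 1.5 N, no spring: it stays where it is left.
- bolt_grip (a point): Middle of the red knob of the bolt: a block 16 mm along the box's x (grasp across this), 24 mm along the box's y, 22 mm tall, on a thin stem above the bolt's bar, whose top is 23 mm below this point; the point is 111 mm above the bench and moves with the bolt, to the box's -y. Axes parallel to the box's.
- wedge: Bystander: pine wedge 36 x 100 x 26 mm, loose; origin under its middle. Leave it.
- magnet_square: Bystander: yellow and black magnetic welding square 49 x 72 x 17 mm, loose; origin under its middle. Leave it.
- wrench: Bystander: combination wrench 27 x 168 x 6 mm, loose, lying flat; origin under its middle. Leave it.
- spray_can: Bystander: upright spray can with orange cap, 59 mm across, 200 mm tall, loose; origin under its middle. Leave it.
- mug: Bystander: green mug 86 x 125 x 96 mm, loose, upright; origin under its middle. Leave it.
- coupon: Bystander: flat steel bar 30 x 110 x 6 mm, loose; origin under its middle. Leave it.
- work_light: Obstacle, fixed: black floodlight box on a tube stand, between the tape measure and the green box; origin on the bench under it. It fills about x 0.31 to 0.58 m, y -0.02 to 0.28 m in the robot's frame and is 250 mm tall: carry things over it or round behind it.

How it is judged:
By the outcome, as a careful person would: the job done as asked, in the order asked, and still so for the second after the job is handed in, with the robot touching nothing.
It also fails if it takes over 61 s, if anything falls off the work surface, if the arm or the gripper's body presses on something with over 40 N, if the wrist force passes 120 N, or if a joint passes its speed limit or range.

ROBOT

A 6-joint arm with a two-finger parallel gripper is mounted at the origin on a cart in front of the work surface, level with it; the furniture and walls round the work are solid. World frame = base frame: x ahead of the robot, y to its left, z up, the work surface at z = 0. Lengths are in m, angles in rad, forces in N, time in s.
With the tool pointing down it reaches from about 0.275 to 0.75 m from the base axis. Payload 10.2 kg.
Tool frame: the origin (TCP) lies midway between the tips of the shut fingers; the grasp point (between the pads) lies 19 mm behind it (env.hold_point_z is the distance from the TCP to the grasp point, in m); z points along the fingers, y is the line along which they close (so a half turn about z gives the same grasp; the last joint's range is limited). The gripper opens to 85 mm and grips with 20 to 120 N. Pads are 22 mm wide; open, the fingers measure 114 mm over their backs; the gripper's body (76 mm by 85 mm) begins 54 mm behind the grasp point. The pads swing forward as they close: fully open they stand 13 mm farther back than shut.
Start: joints at [0.937, 0.313, 1.498, -0, 1.331, -0.223], TCP at [0.21, 0.481, 0.231] pointing down, gripper open.
Joint ranges: [-2.94, 2.94], [-0.97, 2.17], [0.19, 2.56], [-1.23, 4.37], [0.02, 3.11], [-2.88, 2.88]. Speed limits (rad/s): [2.39, 2.39, 3.01, 3.14, 3.14, 3.14].

INTERFACE

Orientations are given as a unit quaternion [x, y, z, w].
In Python, from bench import env, kinematics, monitor, eyes, job gives the robot as it stands. The module is installed in compiled form; this text tells all that it offers. Calls block until the motion is done:
- env.reach(position, orientation): joint-space move of the TCP to a pose.
- env.movel(position, velocity=0.15, frame=None, guard=None): straight line of the TCP; frame=None keeps the orientation; velocity is the mean speed in m/s. With guard (N) it stops when the force on the tool has changed by that much, and returns True; else False.
- env.set_joints(angles): joint-space move.
- env.release() and env.close_gripper(effort=None): open the fingers fully, or close them until they stop; effort is the grip in N (None keeps the last).
- env.hold(seconds).
- kinematics.ik(position, orientation): joint angles nearest the present ones, or None.
- monitor.sense(): the state.
- eyes.grab_frame(name): name is "side" or "top" or "wrist"; returns a dict with "frame" (400x640x3 uint8, red, green, blue), "mtx" (3x3 intrinsics, pixels), "k1" (the pictures are not rectified: a ray, as slopes to the right and down, at radius r is drawn at 1 + k1 r^2 times it, then the intrinsics apply), "view" (4x4, takes a point from world to camera coordinates). Camera axes: x right, y down, z forward; pixel columns grow to the right and rows downward; lengths in m; the calibration is good to about 2 mm. A picture is of the moment at which its call begins. There is no depth.
A pose or a line that the arm cannot do raises env.MotionError and nothing moves.
- job.hand_in(): hands the job in; it is judged then, once.
The state is a dict: "clock": time; "joints": joint angles; "qvel": joint speeds; "joint_efforts": joint torques, N m; "position": TCP position; "ee_rot": TCP orientation; "contact_force": force on the tool from outside, world axes, zero at the start; "ft_torque": the same for the moment, N m; "finger_gap": opening from 0.0 (shut) to 1.0 (fully open); "gripper_force": force on a finger pad.
Only numpy, scipy, OpenCV 4.12 (cv2) and the standard library are available. Lean on these libraries where they do the work, as an engineer would, in place of code of your own. Each camera call takes 0.05 s, during which the arm holds its last target. There are 200 camera calls.

## Working session

There is one attempt and no reset: what is moved stays moved. The work goes in short steps, each a Python script; the robot and the scene stay as the last script left them, time stands still between calls to the robot, and variables do not carry over. Pictures are saved under pics/ and viewed, at most 10 in all, crops included, and the job is handed in when it is done.

```bash
mkdir -p pics; cat > h.py <<'E'
import numpy as np, cv2
from bench import env, kinematics, monitor, eyes, job
def snap(name, f):
    d=eyes.grab_frame(name); cv2.imwrite(f'pics/{f}.png', d["frame"][:,:,::-1]); np.savez(f'pics/{f}.npz',**{k:np.array(d[k]) for k in('mtx','k1','view')}); return d
def load(f): return np.load(f'pics/{f}.npz')
def dist(c): return np.array([float(c['k1']),0,0,0,0])
def pix2world(c,uv,z):
    uv=np.array(uv,float).reshape(-1,1,2)
    n=cv2.undistortPoints(uv,c['mtx'],dist(c))[:,0]
    R,t=c['view'][:3,:3],c['view'][:3,3]
    o=-R.T@t; d=np.c_[n,np.ones(len(n))]@R
    return o+d*((z-o[2])/d[:,2])[:,None]
def world2pix(c,P):
    R,t=c['view'][:3,:3],c['view'][:3,3]
    return cv2.projectPoints(np.array(P,float).reshape(-1,1,3),cv2.Rodrigues(R)[0],t,c['mtx'],dist(c))[0][:,0]
def quat(yaw): # tool down, tool x along yaw dir; tool y = closing line
    from scipy.spatial.transform import Rotation as R
    return (R.from_euler('z',yaw)*R.from_euler('x',np.pi)).as_quat()
E
python3 - <<'E'
from h import *
for n in('side','top','wrist'):
    d=snap(n,n+'0'); c=load(n+'0'); print(n,d['k1'],(-c['view'][:3,:3].T@c['view'][:3,3]).round(3), c['view'][2,:3].round(2))
s=monitor.sense();print(s['clock'],s['ee_rot'],s['position'],env.hold_point_z)
E
```

```text
side 0.018359466151982744 [1.163 0.934 0.707] [-0.52 -0.68 -0.52]
top -0.09333766862484888 [0.385 0.132 0.967] [ 0.21  0.01 -0.98]
wrist -0.012379051454843118 [0.142 0.511 0.372] [ 0.27 -0.12 -0.96]
0.15 [ 2.03943708e-01  9.78982491e-01 -4.50033585e-04 -2.10410445e-04] [0.20955016 0.48116798 0.23087192] 0.0187
```

View pics/top0.png

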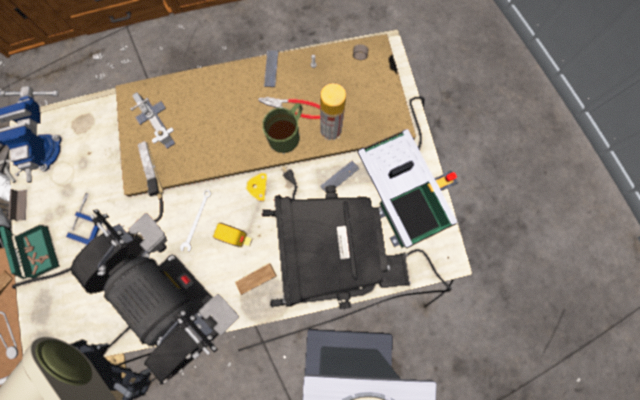

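View pics/side0.png

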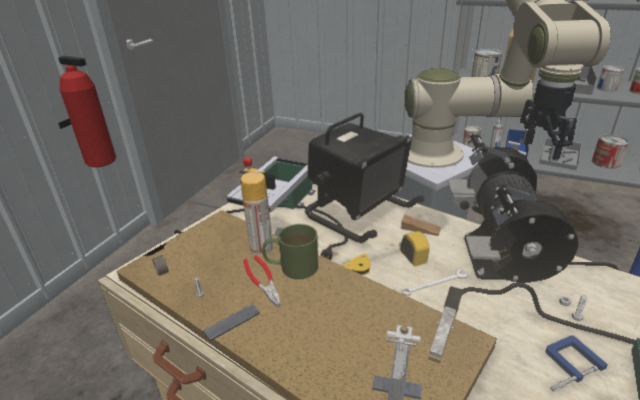

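View pics/wrist0.png

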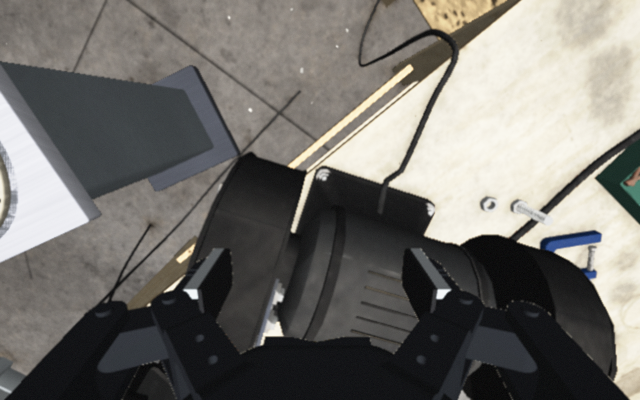

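The top view shows the tape at about (230,234), the wedge at (256,278), the work light at (330,250), and the box mouth at (415,210). The handle is at (400,169) and the red knob at (452,177). I'll enlarge the tape and box regions.

```bash
python3 - <<'E'
from h import *
im=cv2.imread('pics/top0.png')
a=cv2.resize(im[205:265,200:270],None,fx=5,fy=5,interpolation=cv2.INTER_CUBIC)
b=cv2.resize(im[125:250,350:465],None,fx=4,fy=4,interpolation=cv2.INTER_CUBIC)
o=np.zeros((500,810,3),np.uint8);o[:300,:350]=a;o[:500,350:810]=b
cv2.imwrite('pics/crop1.png',o[:,:800])
c=load('top0')
print(pix2world(c,[[230,234]],.066),pix2world(c,[[400,169]],.124),pix2world(c,[[452,177]],.122),pix2world(c,[[415,210]],.09))
E
```

```text
[[0.47434394 0.35475797 0.066     ]] [[ 0.64100448 -0.03371355  0.124     ]] [[ 0.63012321 -0.1558547   0.122     ]] [[ 0.55367314 -0.07741282  0.09      ]]
```

View pics/crop1.png

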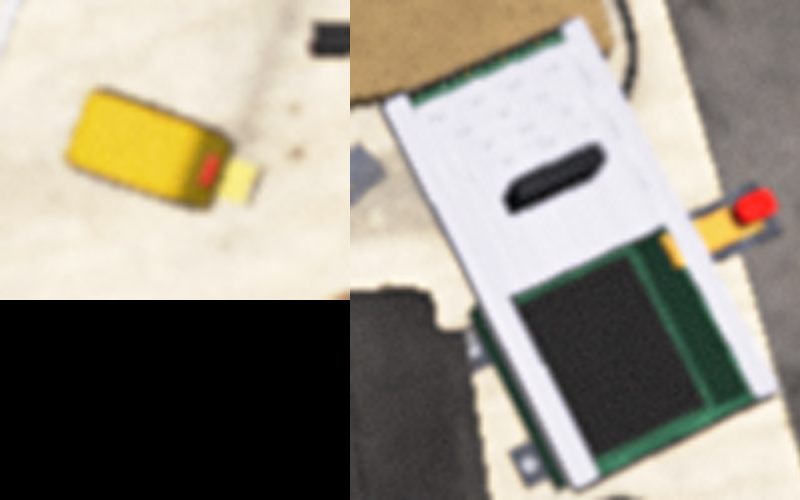

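The crop shows the tape's top face at about (98,88), (68,160), (212,208), (235,140), with its hook at (240,183), pointing right. The handle centre is at (555,178), the knob at (756,205), and the rail outer edges run (385,100)-(575,490) and (580,18)-(778,392). Next I'll fit the box pose from these.

```bash
python3 - <<'E'
from h import *
c=load('top0')
A=lambda p:[((x+.5)/5-.5+200,(y+.5)/5-.5+205) for x,y in p]
B=lambda p:[((x-350+.5)/4-.5+350,(y+.5)/4-.5+125) for x,y in p]
W=lambda p,z:pix2world(c,p,z)[:,:2]
r=W(B([(385,100),(575,490),(580,18),(778,392),(600,468),(752,398)]),.09)
print(r.round(4))
l,rr=r[0]-r[1],r[2]-r[3]
print('yaw',np.degrees([np.arctan2(*v[::-1]) for v in(l,rr)]), 'len',np.linalg.norm(l),np.linalg.norm(rr))
h=W(B([(555,178),(512,205),(602,152)]),.124);k=W(B([(756,205)]),.122)[0]
t=W(B([(665,238),(685,265)]),.086)
print('handle',h, 'knob',k,'tongue',t)
v=h[1]-h[2];print('handle yaw',np.degrees(np.arctan2(v[1],v[0]))-90,np.linalg.norm(v))
yaw=np.mean([np.arctan2(*v[::-1]) for v in(l,rr)]);u=np.array([np.cos(yaw),np.sin(yaw)]);n=np.array([-u[1],u[0]])
P=np.vstack([r,h,k[None],t, W(B([(525,295),(595,455),(705,405)]),.006)])
mid=(r[0]+r[2])/2-.190*u
print('origin by rail far ends',mid); print(np.c_[(P-mid)@u,(P-mid)@n].round(4))
q=W(A([(98,88),(68,160),(212,208),(235,140)]),.064);print('tape',q,q.mean(0))
print([np.linalg.norm(q[i]-q[(i+1)%4]) for i in range(4)],[np.degrees(np.arctan2(*(d[::-1]))) for d in(q[2]-q[1],q[3]-q[0])])
E
```

```text
[[ 0.6937  0.0612]
 [ 0.4658 -0.0573]
 [ 0.7545 -0.0568]
 [ 0.5293 -0.1766]
 [ 0.4792 -0.0716]
 [ 0.5249 -0.161 ]]
yaw [27.4712971  28.00604342] len 0.25695677073561596 0.25510095815999895
handle [[ 0.64083277 -0.03574525]
 [ 0.62319997 -0.01120085]
 [ 0.6582169  -0.06293097]] knob [ 0.6326936  -0.15382546] tongue [[ 0.61923406 -0.11018677]
 [ 0.60336783 -0.12228617]]
handle yaw 34.09469094022518 0.06246752104837906
origin by rail far ends [ 0.55596294 -0.08621306]
[[ 0.1906  0.0664]
 [-0.0664  0.0676]
 [ 0.1894 -0.0664]
 [-0.0657 -0.0676]
 [-0.0612  0.0487]
 [-0.0623 -0.0517]
 [ 0.0986  0.0052]
 [ 0.0944  0.0351]
 [ 0.1013 -0.027 ]
 [ 0.0364 -0.0956]
 [ 0.0448 -0.0507]
 [ 0.0252 -0.054 ]
 [ 0.0574  0.021 ]
 [-0.0536  0.0264]
 [-0.0547 -0.0527]]
tape [[0.5010988  0.38432791]
 [0.46578151 0.39493315]
 [0.44756586 0.32371478]
 [0.48037115 0.31589826]] [0.47370433 0.35471852]
[np.float64(0.03687522559294709), np.float64(0.0735109916511847), np.float64(0.03372365605995853), np.float64(0.07150001358338845)] [np.float64(-104.34706092020777), np.float64(-106.85179639349663)]
```

```bash
python3 - <<'E'
from h import *
o=np.array([.556,-.0862]);
for yaw in(27.7,):
  a=np.radians(yaw);u=np.array([np.cos(a),np.sin(a)]);n=np.array([-u[1],u[0]])
  pts=[np.r_[o+x*u+y*n,z] for x,y,z in [(.19,.068,.09),(.19,-.068,.09),(-.066,.068,.09),(-.066,-.068,.09),(.036,-.096,.111),(.0986,0,.124)]]
pts+=[np.array([.473,.355,.033]),np.array([.2096,.481,.231]),np.array([0,0,0.])]
ims=[]
for f in('side0','top0'):
  c=load(f);im=cv2.imread(f'pics/{f}.png');p=world2pix(c,pts);print(f,p.round(0).tolist())
  for x,y in p: cv2.drawMarker(im,(int(x),int(y)),(255,0,255),cv2.MARKER_CROSS,8,1)
  ims.append(im)
a=cv2.resize(ims[0][100:260,220:620],(800,320));cv2.imwrite('pics/chk.png',np.vstack([a,cv2.resize(ims[1][120:260,200:600],(800,280))]))
E
```

```text
side0 [[270.0, 205.0], [226.0, 195.0], [314.0, 163.0], [275.0, 155.0], [248.0, 162.0], [265.0, 173.0], [412.0, 243.0], [538.0, 157.0], [430.0, 152.0]]
top0 [[358.0, 150.0], [408.0, 129.0], [406.0, 247.0], [457.0, 223.0], [450.0, 177.0], [403.0, 168.0], [233.0, 236.0], [130.0, 359.0], [368.0, 444.0]]
```

View pics/chk.png

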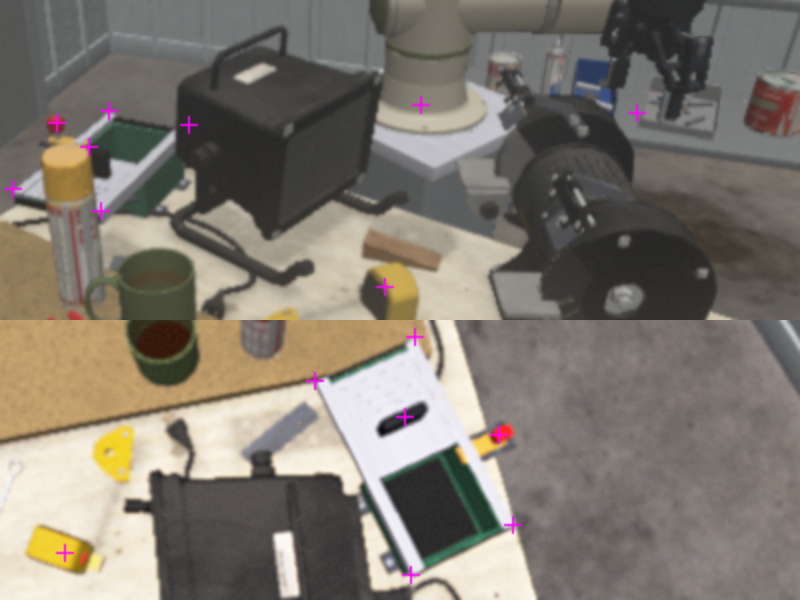

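The reprojected top-view fit lands within a few pixels in the side view: knob about (248,162), tape (412,243). But the fitted yaw of 27.7° is outside the stated 7–23°, so I need a wrist look at the box. First I'll check IK for both grasp directions, then go to the tape.

```bash
python3 - <<'E'
from h import *
r=np.radians
print('grasp')
for y in(74.5,-105.5): print(y,kinematics.ik([.473,.355,.033],quat(r(y))))
for y in(-17,163,73,-107): print(y,kinematics.ik([.556,-.086,.04],quat(r(y))))
# hover with 74.5 and look
q=quat(r(74.5))
env.movel([.30,.481,.33],velocity=.2)
env.reach([.473,.335,.22],q)
print(monitor.sense()['joints'],monitor.sense()['clock'])
snap('wrist','w1');
c=load('w1');print(world2pix(c,[[.473,.355,.066],[.473,.355,0]]))
E
```

```text
grasp
74.5 [ 4.45897222e-01  6.72751209e-01  1.49685216e+00 -4.44089210e-16
  9.71989288e-01  7.16423256e-01]
-105.5 [ 0.44589722  0.67275121  1.49685216  0.          0.97198929 -2.4251694 ]
-17 [-3.61675853e-01  6.11464580e-01  1.58824840e+00 -4.44089210e-16
  9.41879677e-01  1.50582645e+00]
163 [-0.36167585  0.61146458  1.5882484   0.          0.94187968 -1.63576621]
73 [-3.61675853e-01  6.11464580e-01  1.58824840e+00 -4.44089210e-16
  9.41879677e-01 -6.49698803e-02]
-107 None
[4.15818717e-01 4.41380407e-01 1.34339438e+00 2.53702504e-04
 1.35650695e+00 6.83319962e-01] 1.9583
[[312.65761184 165.7971811 ]
 [313.36202583 156.10234761]]
```

View pics/w1.png

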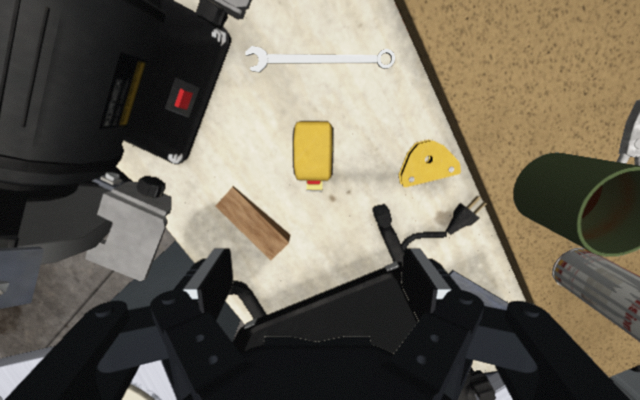

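The wrist view shows the tape top centred at about (313,150), running roughly (295,122) to (331,180) with the hook at (315,187). I had predicted (313,166), so the two cameras disagree by about 15 mm. I'll cross-check using other landmarks.

```bash
python3 - <<'E'
from h import *
t,w,s=load('top0'),load('w1'),load('side0')
for n,a,b,z in[('wrenchA',(208,193),(393,58),.005),('wrenchB',(186,248),(252,58),.005),('square',(257,187),(430,161),.017),('wedgeL',(239,288),(228,194),.026),('wedgeR',(273,267),(279,252),.026),('tape',(228,233),(313,150),.064)]:
    print(n,pix2world(t,[a],z)[0,:2].round(4),pix2world(w,[b],z)[0,:2].round(4))
print('side: wrench',pix2world(s,[(402,292),(465,273)],.005).round(4)[:,:2],'wedge',pix2world(s,[(403,220),(437,227)],.026).round(4)[:,:2])
print(t['mtx'],w['mtx'],s['mtx'],[float(x['k1']) for x in(t,w,s)])
print(monitor.sense()['position'], monitor.sense()['ee_rot']);print(w['view'].round(4))
E
```

```text
wrenchA [0.5829 0.4389] [0.5891 0.4387]
wrenchB [0.4377 0.4787] [0.4362 0.4804]
square [0.6035 0.3103] [0.607 0.315]
wedgeL [0.3492 0.3295] [0.3629 0.3418]
wedgeR [0.4047 0.2513] [0.399  0.2518]
tape [0.4766 0.3603] [0.4776 0.3703]
side: wrench [[0.5917 0.4379]
 [0.4337 0.4855]] wedge [[0.4097 0.2627]
 [0.3656 0.3411]]
[[382.60083894   0.         323.61983949]
 [  0.         382.60083894 197.5661531 ]
 [  0.           0.           1.        ]] [[289.97155489   0.         316.77780554]
 [  0.         289.97155489 197.93989914]
 [  0.           0.           1.        ]] [[451.10207762   0.         329.91501802]
 [  0.         451.10207762 196.96713912]
 [  0.           0.           1.        ]] [-0.09333766862484888, -0.012379051454843118, 0.018359466151982744]
[0.47226502 0.33601632 0.2205207 ] [ 7.95027115e-01  6.06573777e-01  3.71115232e-04 -4.56485999e-05]
[[ 9.646e-01 -2.637e-01  3.000e-04 -3.669e-01]
 [-2.525e-01 -9.233e-01  2.895e-01  3.950e-01]
 [-7.610e-02 -2.793e-01 -9.572e-01  4.969e-01]
 [ 0.000e+00  0.000e+00  0.000e+00  1.000e+00]]
```

```bash
python3 - <<'E'
from h import *
w=load('w1');im=cv2.imread('pics/w1.png')
cv2.imwrite('pics/crop2.png',cv2.resize(im[105:205,270:360],None,fx=6,fy=6,interpolation=cv2.INTER_CUBIC))
for p in [(313,121),(313,178),(314,190),(295,150),(332,150)]:
    for z in(.066,.05,0.01): print(p,z,pix2world(w,[p],z)[0,:2].round(4))
t=load('top0')
for p in [(217,231),(246,239),(251,241)]:
    for z in(.066,.01): print('top',p,z,pix2world(t,[p],z)[0,:2].round(4))
E
```

```text
(313, 121) 0.066 [0.4853 0.398 ]
(313, 121) 0.05 [0.4849 0.3975]
(313, 121) 0.01 [0.4841 0.3963]
(313, 178) 0.066 [0.4699 0.3425]
(313, 178) 0.05 [0.4687 0.339 ]
(313, 178) 0.01 [0.4658 0.3303]
(314, 190) 0.066 [0.4675 0.3297]
(314, 190) 0.05 [0.4662 0.3256]
(314, 190) 0.01 [0.4629 0.3151]
(295, 150) 0.066 [0.4601 0.3753]
(295, 150) 0.05 [0.4584 0.3736]
(295, 150) 0.01 [0.4541 0.3694]
(332, 150) 0.066 [0.4963 0.3654]
(332, 150) 0.05 [0.4965 0.3632]
(332, 150) 0.01 [0.4972 0.3576]
top (217, 231) 0.066 [0.4795 0.3867]
top (217, 231) 0.01 [0.4853 0.4026]
top (246, 239) 0.066 [0.4649 0.3155]
top (246, 239) 0.01 [0.4699 0.3269]
top (251, 241) 0.066 [0.461  0.3031]
top (251, 241) 0.01 [0.4657 0.3138]
```

View pics/crop2.png

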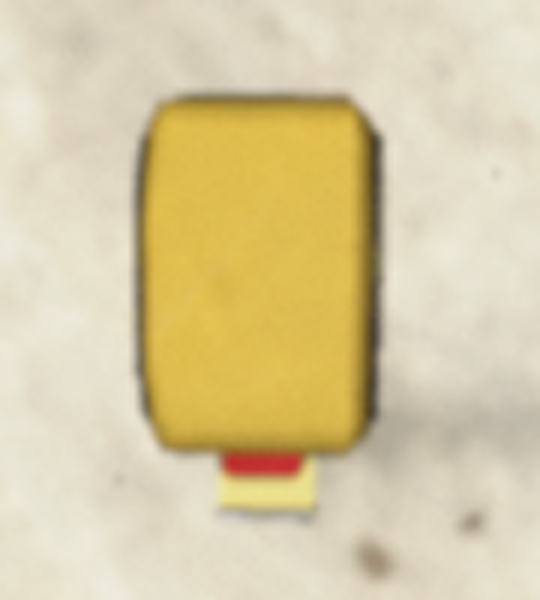

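The crop shows the tape case between (143,98) and (378,450), square to the tool, with the hook tip at (268,512). The rear edge at y≈0.398 and the hook tip at (0.463,0.315) agree with the given sizes, so the centre is about (0.476,0.3645) and the axis about 75°. I'll grasp it, lift, and look at the box.

```bash
python3 - <<'E'
from h import *
r=np.radians;q=quat(r(75))
env.movel([.476,.3645,.12],velocity=.2,frame=q)
print(env.movel([.476,.3645,.031],velocity=.1,guard=15))
env.close_gripper(45); s=monitor.sense();print(s['finger_gap'],s['gripper_force'],s['position'],s['contact_force'])
env.movel([.476,.3645,.37],velocity=.25)
env.reach([.50,-.07,.38],quat(r(-17)))
s=monitor.sense();print(s['finger_gap'],s['gripper_force'],s['position'],s['clock'])
snap('wrist','w2')
E
```

```text
False
0.4603928178873346 45.685388777637854 [0.47628327 0.36452883 0.03150473] [-1.47180846 -1.21223194  4.94039608]
0.458520879635623 45.42557776789181 [ 0.5002008  -0.06924946  0.37999188] 7.325
```

View pics/w2.png

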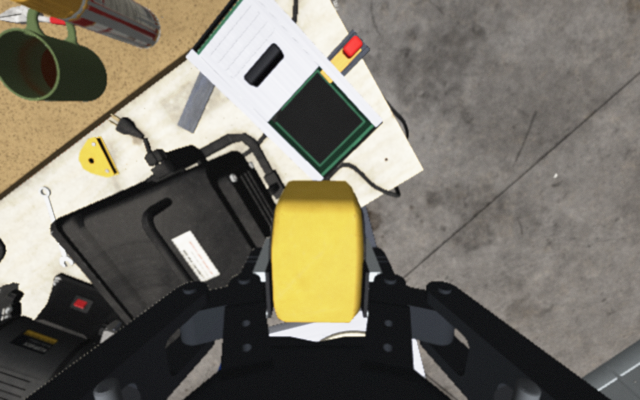

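The wrist view shows the tape held squarely. In the box area, the near rail ends are at about (322,180) and (380,126), the far-left rail end at (190,55), the handle top at (264,64), and the knob at (352,45). I'll fit the box pose with both cameras, using an enlarged crop.

```bash
python3 - <<'E'
from h import *
w=load('w2');im=cv2.imread('pics/w2.png')
cv2.imwrite('pics/crop3.png',cv2.resize(im[0:190,180:400],None,fx=3.1,fy=3.1,interpolation=cv2.INTER_CUBIC))
for f in('w2','top0'):
    im=cv2.imread(f'pics/{f}.png').astype(int); m=(im[...,2]>150)&(im[...,1]<70)&(im[...,0]<70)
    n,_,st,ce=cv2.connectedComponentsWithStats(m.astype(np.uint8)); print(f,[(ce[i].round(1),st[i,4]) for i in range(1,n) if st[i,4]>15])
E
```

```text
w2 [(array([56.7, 20.6]), np.int32(67)), (array([352.6,  46. ]), np.int32(126)), (array([ 79.3, 303.5]), np.int32(53))]
top0 [(array([304.7, 102.6]), np.int32(56)), (array([308.6, 116.3]), np.int32(28)), (array([450.6, 176.2]), np.int32(57)), (array([184.4, 279.5]), np.int32(23))]
```

View pics/crop3.png

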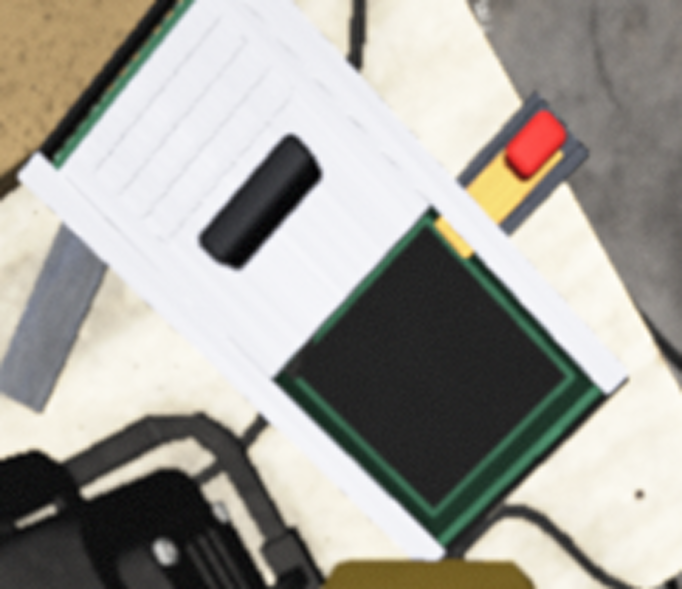

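The crop shows the left rail's outer edge from (20,178) to (432,560), the right rail's near outer corner at (627,380), and a right edge point at (300,10). Floor corners are at (432,505) and (572,378), the tongue at (435,215)-(475,255), the knob at (538,143), and the handle at (260,202).

```bash
python3 - <<'E'
from h import *
from scipy.optimize import least_squares
c=load('w2');B=lambda p:[((x+.5)/3.1-.5+180,(y+.5)/3.1-.5) for x,y in p]
W=lambda p,z:pix2world(c,B(p),z)[:,:2]
r=W([(20,178),(432,560),(300,10),(627,380)],.09)
for a,b in((0,1),(2,3)): v=r[a]-r[b];print('yaw',np.degrees(np.arctan2(v[1],v[0])),np.linalg.norm(v))
f=W([(432,505),(572,378)],.006);k=W([(538,143)],.116);h=W([(260,202),(222,258),(293,140)],.122);t=W([(435,215),(475,255)],.086)
v=f[0]-f[1];print('floor edge yaw',np.degrees(np.arctan2(v[1],v[0]))-90,np.linalg.norm(v))
v=h[1]-h[2];print('handle yaw',np.degrees(np.arctan2(v[1],v[0]))-90,np.linalg.norm(v))
print('knob',k,'handle',h[0])
# knob top-cam estimate
print(pix2world(load('top0'),[(450.6,176.2)],.116))
yaw=np.radians(27);u=np.array([np.cos(yaw),np.sin(yaw)]);n=np.array([-u[1],u[0]])
P=np.vstack([r,f,k,h,t]);o=np.array([.556,-.0862]);print(np.c_[(P-o)@u,(P-o)@n].round(4))
E
```

```text
yaw 29.61899720663583 0.24990319918679368
yaw 27.36020065279605 0.2096620287062111
floor edge yaw 25.656012191457123 0.10519533925227492
handle yaw 37.91258463723298 0.05423940298220807
knob [[ 0.6320969  -0.15769036]] handle [ 0.64298947 -0.04247783]
[[ 0.63358495 -0.15459097  0.116     ]]
[[ 0.1843  0.069 ]
 [-0.0654  0.0576]
 [ 0.1436 -0.0658]
 [-0.0661 -0.0672]
 [-0.0566  0.0484]
 [-0.0591 -0.0568]
 [ 0.0353 -0.0982]
 [ 0.0974 -0.0005]
 [ 0.0936  0.0265]
 [ 0.1039 -0.0268]
 [ 0.0473 -0.052 ]
 [ 0.0227 -0.0535]]
```

Both cameras now agree on the box: origin (0.556,-0.086), yaw about 27.5°, with knob, handle, tongue and floor all consistent. I'll place the tape diagonally so the opening fingers clear the walls and the tongue.

```bash
python3 - <<'E'
from h import *
r=np.radians;q=quat(r(-17.5));p=[.5535,-.0885]
for z in(.3,.1,.036): assert kinematics.ik(p+[z],q) is not None
env.movel(p+[.30],velocity=.25,frame=q)
print(env.movel(p+[.14],velocity=.2,guard=15))
print(env.movel(p+[.046],velocity=.08,guard=10),monitor.sense()['position'])
print(env.movel(p+[.034],velocity=.03,guard=6));s=monitor.sense();print(s['position'],s['contact_force'],s['clock'])
E
```

```text
False
False [ 0.55380512 -0.08859048  0.04652513]
True
[ 0.55368977 -0.08878482  0.03738323] [-1.79881654 -0.1090587   6.568512  ] 10.55
```

Floor contact came at exactly the expected height. Next is to release, lift, and draw the bolt.

```bash
python3 - <<'E'
from h import *
r=np.radians;p=[.5535,-.0885]
env.release();s=monitor.sense();print(s['finger_gap'],s['contact_force'])
env.movel(p+[.19],velocity=.15)
q=quat(r(-62.5));k=np.array([.6328,-.1562]);n=np.array([-np.sin(r(27.5)),np.cos(r(27.5))])
print(kinematics.ik([*k,.096],q))
env.movel([*k,.19],velocity=.2,frame=q)
print(env.movel([*k,.096],velocity=.1,guard=12))
env.close_gripper(40);s=monitor.sense();print(s['finger_gap'],s['gripper_force'],s['contact_force'])
print(env.movel([*(k-.025*n),.096],velocity=.04,guard=25));s=monitor.sense();print(s['position'],(s['position'][:2]-k)@n,s['contact_force'])
env.release()
env.movel([*s['position'][:2],.19],velocity=.15)
m=[.50,-.12,.30]
env.movel(m,velocity=.25,frame=quat(r(-17.5)))
snap('wrist','w3');d=snap('top','top3')
for f in('w3','top3'):
    im=cv2.imread(f'pics/{f}.png').astype(int); mm=(im[...,2]>150)&(im[...,1]<70)&(im[...,0]<70)
    c,_,st,ce=cv2.connectedComponentsWithStats(mm.astype(np.uint8)); print(f,[(ce[i].round(1),pix2world(load(f),[ce[i]],.116)[0,:2]) for i in range(1,c) if st[i,4]>15])
print(monitor.sense()['clock'])
E
```

```text
1.0040243608900763 [0.67286146 0.34018526 0.44775398]
[-4.21393293e-01  7.10302238e-01  1.23795750e+00 -4.44089210e-16
  1.19333291e+00  2.24023382e+00]
False
0.1806532123632563 41.24322831630707 [-3.50433669 -0.7628215   4.08496355]
True
[ 0.64234938 -0.17475276  0.09601514] -0.02086591585001681 [-3.76032646  2.4112695   6.55911337]
w3 [(array([325.8,  28.7]), array([ 0.64158174, -0.17464452]))]
top3 [(array([304.9, 102.7]), array([0.79631438, 0.19672219])), (array([309.1, 116.3]), array([0.76150976, 0.1840718 ])), (array([458.2, 172.9]), array([ 0.64281256, -0.17294458])), (array([184.3, 279.4]), array([0.36258826, 0.43421143]))]
18.0
```

View pics/w3.png

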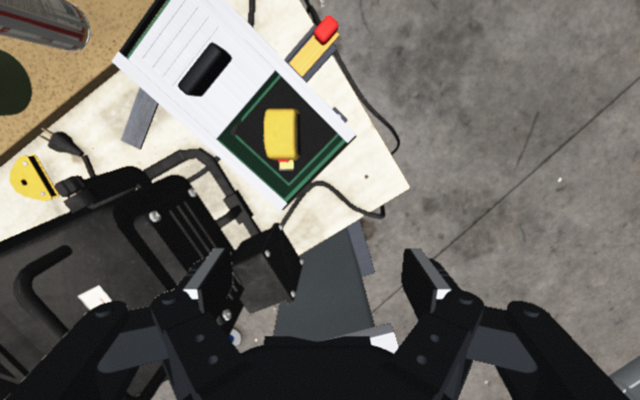

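The picture shows the tape upright in the middle of the mouth (282,135), the bolt fully drawn with the knob at (326,29), the tongue out of the way, and the handle at (205,68). Now I'll slide the cover home.

```bash
python3 - <<'E'
from h import *
r=np.radians;q=quat(r(-62.5));u=np.array([np.cos(r(27.5)),np.sin(r(27.5))])
w=load('w3');h=pix2world(w,[(205,68)],.122)[0,:2];print('handle w3',h)
o=np.array([.556,-.0862]);h=o+.100*u
env.movel([*h,.20],velocity=.25,frame=q)
print(env.movel([*h,.097],velocity=.1,guard=12))
env.close_gripper(30);s=monitor.sense();g=s['position'][:2];print(s['finger_gap'],s['gripper_force'],s['contact_force'])
st=env.movel([*(g-.13*u),.097],velocity=.07,guard=22);s=monitor.sense()
print(st,s['position'],(s['position'][:2]-o)@u,(s['position'][:2]-g)@u,s['contact_force'],s['finger_gap'],s['clock'])
snap('top','top4')
E
```

```text
handle w3 [ 0.6433733  -0.04712174]
False
0.17774114475973846 33.32687973976135 [0.10361441 0.54028605 1.17934508]
True [ 0.54177011 -0.09523707  0.09722481] -0.016794924109191377 -0.11688010823695522 [ 5.80841549  2.67729751 -0.4367642 ] 0.18045012811559077 22.3167
```

```bash
python3 - <<'E'
from h import *
r=np.radians
env.release();p=monitor.sense()['position'];print(monitor.sense()['contact_force'])
env.movel([p[0],p[1],.22],velocity=.15)
env.movel([.50,-.12,.30],velocity=.25,frame=quat(r(-17.5)))
snap('wrist','w5');c=load('w5');im=cv2.imread('pics/w5.png').max(2)
u=np.array([np.cos(r(27.5)),np.sin(r(27.5))]);n=np.array([-u[1],u[0]]);o=np.array([.556,-.0862])
xs=np.arange(-.08,.16,.005)
for y,z in((0.0,.124),(.042,.083),(-.042,.083)):
    px=world2pix(c,[np.r_[o+x*u+y*n,z] for x in xs]).round().astype(int)
    print(y,[(round(x*1000),int(im[b,a])) for x,(a,b) in zip(xs,px) if 0<=a<640 and 0<=b<400])
a=cv2.imread('pics/top0.png').astype(int);b=snap('top','top5')['frame'][:,:,::-1].astype(int)
m=(abs(a-b).max(2)>40).astype(np.uint8);k,_,st,ce=cv2.connectedComponentsWithStats(m)
print([(st[i].tolist()) for i in range(1,k) if st[i,4]>12]);s=monitor.sense();print(s['clock'],s['contact_force'])
E
```

```text
[-0.5075551   0.42391358 -0.8056908 ]
0.0 [(-80, 242), (-75, 241), (-70, 96), (-65, 124), (-60, 151), (-55, 248), (-50, 248), (-45, 248), (-40, 248), (-35, 248), (-30, 248), (-25, 214), (-20, 47), (-15, 61), (-10, 102), (-5, 247), (0, 248), (5, 246), (10, 247), (15, 247), (20, 242), (25, 246), (30, 241), (35, 246), (40, 246), (45, 243), (50, 246), (55, 132), (60, 133), (65, 134), (70, 133), (75, 136), (80, 133), (85, 133), (90, 131), (95, 129), (100, 129), (105, 130), (110, 130), (115, 126), (120, 129), (125, 128), (130, 125), (135, 126), (140, 124), (145, 127), (150, 124), (155, 122)]
0.042 [(-80, 217), (-75, 48), (-70, 156), (-65, 246), (-60, 248), (-55, 246), (-50, 247), (-45, 247), (-40, 247), (-35, 246), (-30, 246), (-25, 245), (-20, 245), (-15, 246), (-10, 246), (-5, 245), (0, 245), (5, 245), (10, 244), (15, 245), (20, 245), (25, 245), (30, 246), (35, 244), (40, 245), (45, 245), (50, 243), (55, 245), (60, 200), (65, 136), (70, 134), (75, 134), (80, 132), (85, 134), (90, 133), (95, 132), (100, 132), (105, 132), (110, 130), (115, 129), (120, 131), (125, 129), (130, 129), (135, 13
[... 301 characters left out ...]
), (25, 244), (30, 246), (35, 242), (40, 244), (45, 244), (50, 238), (55, 245), (60, 245), (65, 130), (70, 128), (75, 128), (80, 129), (85, 128), (90, 127), (95, 128), (100, 128), (105, 129), (110, 129), (115, 127), (120, 125), (125, 122), (130, 126), (135, 125), (140, 124), (145, 121), (150, 123), (155, 122)]
[[401, 128, 220, 272, 27328], [480, 130, 41, 63, 915], [366, 135, 61, 60, 2103], [444, 168, 21, 15, 174], [390, 181, 94, 63, 2841], [484, 205, 8, 4, 18], [213, 222, 39, 26, 624], [0, 337, 151, 63, 6184], [414, 350, 11, 24, 48], [6, 375, 11, 6, 29], [266, 378, 17, 12, 61], [244, 383, 17, 17, 117], [287, 390, 18, 10, 52], [255, 392, 12, 8, 48]]
25.05 [ 0.05666815 -0.62429919  0.45833434]
```

The cover spans x = -64 to +64 mm, so it is fully home. The top-view differences are only at the tape, the box and the arm, so the bystanders haven't moved.

```bash
python3 -c "
from h import *
print(job.hand_in())"
```

```text
the job is handed in; nothing more can be done
None
```

The job is handed in: the tape measure stands upright in the compartment, the bolt is drawn about 21 mm, the cover is fully home, and the bystanders in the top view show no movement, all in about 25 s of robot time.

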